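Set the tube roller mixer to speed step 5 and start it

ROBOT

A 6-joint arm with a two-finger parallel gripper is mounted at the origin on the work surface. World frame = base frame: x ahead of the robot, y to its left, z up, the work surface at z = 0. Lengths are in m, angles in rad, forces in N, time in s.
With the tool pointing down it reaches from about 0.35 to 0.975 m from the base axis. Payload 4.9 kg.
Tool frame: the origin (TCP) lies at the very end of the fingers, on their centre line; the grasp point (between the pads) lies 19 mm behind it; y points along the fingers, z is the direction in which the jaws open and shut, and the axes are right-handed (so a half turn about y gives the same grasp; the last joint's range is limited). The gripper opens to 85 mm and grips with 20 to 120 N. Pads are 22 mm wide; open, the fingers measure 114 mm over their backs; the gripper's body (76 mm by 85 mm) begins 54 mm behind the grasp point. The pads swing forward as they close: fully open they stand 13 mm farther back than shut.
Start: joints at [-1.225, 0.053, 1.613, -0, 1.476, -0.119], TCP at [0.28, -0.559, 0.231] pointing down, gripper open.
Joint ranges: [-3.01, 3.01], [-1.01, 2.22], [0.06, 2.58], [-1.02, 4.17], [0.09, 2.62], [-3.14, 3.14]. Speed limits (rad/s): [2.57, 2.57, 3.14, 3.14, 3.14, 3.14].

INTERFACE

Orientations are given as a rotation vector (axis times angle).
In Python, from station import monitor, viewer, ticket gives the robot as it stands.
- The arm moves only by the tool servo_tool, never from a script. Its argument "commands" is one flat list of numbers, 7 for each row, row after row: the turn, a rotation vector about the tool's x, y, z in rad, then the shift along the tool's x, y, z in cm, then the opening, from 0 (shut) to 1 (fully open). In form: [rx, ry, rz, dx, dy, dz, claw, rx, ry, rz, dx, dy, dz, claw, ...]. A call has 1 to 20 rows; each row shifts and turns the pose as measured when the row begins, along the tool's axes as they then stand; what a row does not reach is not made up. A row lasts 1/10 s, in which the tool goes at most 50 mm and 8.59 degrees, less where a joint would pass 70% of its speed; a pose out of reach is approached as far as the arm can. A call is refused whole if a number of a shift passes 5 or a number of a turn 0.15, either way. A call with a gripper value outside its range is refused whole. The fingers move at their own pace and stop on an object; "grip_force" is the grip in N (left out, the last holds). Time passes only in rows, so rows that do not move let the fingers close. It gives the time, the measured TCP pose, the force and the opening at its end, in the units of the state.
- monitor.get_obs(): the state, without advancing time (a new reading comes with each control period).
- viewer.get_image(name): name is "side" or "top" or "wrist"; returns a dict with "frame" (384x512x3 uint8, red, green, blue), "depth" (384x512 float32, m along the optical axis (not along the pixel's ray), 0 where there is no reading), "camera_matrix" (3x3 intrinsics, pixels), "cam_to_world" (4x4, takes a point from camera to world coordinates). Camera axes: x right, y down, z forward; pixel columns grow to the right and rows downward; lengths in m; the calibration is good to about 2 mm. A picture is of the moment at which its call begins.
- ticket.finish_job(): hands the job in, once; it reports no verdict.
The state is a dict: "t": time; "q": joint angles; "dq": joint speeds; "effort": joint torques, N m; "tool_pos": TCP position; "tool_rot": TCP orientation; "contact_force": force on the tool from outside, world axes, zero at the start; "wrist_torque": the same for the moment, N m; "opening": finger opening in m.
Only numpy, scipy, OpenCV 4.12 (cv2) and the standard library are available. Lean on these libraries where they do the work, as an engineer would, in place of code of your own. Each camera call takes 0.05 s, during which the arm holds its last target.

TASK

Get the blood-tube roller mixer going at speed step 5: with a light fingertip, push the pointer of its selector knob round click by click, without gripping it, until it rests on step 5 (the fifth click up from the off position), then press the round start button fully down and let it come back up. Do not start it on any other step, and leave the tubes on the rollers, the specimen jar and the slide box where they are; finish with the hand clear.

Things in the scene. Friction and masses are not known exactly. Their poses are not given: they have to be found in the camera images.
- mixer: White roller mixer, fixed, 240 mm (its x) by 420 mm (its y); six black rollers along y. Origin: centre of its underside, on the bench; x away from the user, y to the user's left, turned up to 15 degrees. Its right (-y) end is a level console, 120 mm wide, 240 mm deep, top 110 mm above the bench, with the selector knob and, 100 mm nearer the user, the start button; nothing else stands up on it.
- selector_hub (a point): On the selector knob's upright axis, level with the console's top. Black knob: skirt 52 mm across, up to 8 mm above the panel; on it a boss 25 mm across and a straight pointer bar with upright sides, both 8 to 28 mm above the panel. The bar's pointer end, with a white line on top, reaches 38 mm from the axis, 9 mm wide; its blunt tail 20 mm the other way, 12 mm wide.
- selector_tip (a point): Point inside the pointer bar, 34 mm from the knob's axis towards the pointer's end and 18 mm above the panel; moves with the knob.
- selector (a joint): Selector angle, rad: 0 = off, growing clockwise seen from above; a click every 0.524 (30 degrees), step n at n x 0.524, stops at 0 and 3.665 (step 7). It starts on off, 1, 2 or 3. A sprung plunger draws it into a click from up to 0.2 rad away; left balanced midway it may stay there. Pushing it over a click takes about 0.1 N m, 3 to 5 N near the pointer's end.
- scale_off (a point): Printed off mark (a small flat ring) on the console, 47 mm from the knob's axis. The pointer points at it when off: in the mixer's axes 105 degrees counter-clockwise from x, i.e. to the user's left and slightly towards the user. Clockwise from it, every 30 degrees, follow seven flat bars, steps 1 to 7, each longer than the last.
- scale_5 (a point): Inner end of the printed bar of step 5, 42 mm from the knob's axis, 150 degrees clockwise from the off mark: in the mixer's axes 45 degrees to the right of x (away from the user). The pointer points at it when the selector is on step 5.
- start (a joint): Travel of the start button, m: 0 = up, 0.005 = fully down; sprung, about 4 N takes it fully down, and it comes back up when released.
- start_top (a point): Centre of the top of the round white start button (24 mm across, its top 21 mm above the panel, in a grey collar 40 mm across and 12 mm high) on the console; it is pressed straight down.
- tube_near_center (a point): Middle of a capped sample tube, 16 mm thick and 104 mm long, lying between the two rollers nearest the user, top about level with the console's. To be left alone.
- tube_far_center (a point): Middle of a like tube lying farther back on the rollers. To be left alone.
- specimen_jar: Small lidded specimen jar, 58 mm across, 68 mm high, standing on the bench to the right of the console. Origin: centre of its underside. To be left alone.
- slide_box: Closed grey box for microscope slides, 85 x 100 x 34 mm, on the bench to the right of the console, farther back. Origin: centre of its underside. To be left alone.

How it is judged:
On the way, in this order (a step that is already met when the one before it is completed fails the run):
1. the selector rests on step 5 (value of joint selector between 2.47 and 2.77 rad), for 0.3 s.
2. the start button is pressed fully down (value of joint start above 0.004 m), for 0.05 s.
At the end, for the whole second after the job is handed in: The selector rests in the click of step 5 (within 0.15 rad), the start button has been pressed and is up again (within 1 mm), and tubes, jar and slide box are where they were (tubes within 12 mm, jar and box within 15 mm) (all of step 1 and value of joint start below 0.001 m and distance of each of tube_near_center, tube_far_center from where it was at the start of the episode below 0.012 m and distance of each of specimen_jar, slide_box from where it was at the start of the episode below 0.015 m); the robot touches nothing.
It fails at once if the start button is pressed while the selector is not on step 5 (value of joint start above 0.0025 m and (value of joint selector below 2.42 rad or value of joint selector above 2.82 rad)).
It fails at once if the selector is gripped or forced (more than 30 N on it) (contact force between the fingers and selector above 30 N).
It fails at once if a tube is knocked or lifted off its place (distance of any of tube_near_center, tube_far_center from where it was at the start of the episode above 0.02 m).
It fails at once if the jar or the slide box is pushed, lifted or carried (distance of any of specimen_jar, slide_box from where it was at the start of the episode above 0.025 m).
It also fails if it takes over 64 s, if anything falls off the work surface, if the arm or the gripper's body presses on something with over 40 N, if the wrist force passes 120 N, or if a joint passes its speed limit or range.

## Working session

There is one attempt and no reset: what is moved stays moved. The work goes in short steps, Python scripts to look and compute and a tool call to move; the robot and the scene stay as the last step left them, time stands still between calls to the robot, and variables do not carry over. Pictures are saved under pics/ and viewed, and the job is handed in when it is done.

Besides the shell and the picture viewer there is one more tool, called after ">>>" by a JSON object that holds its "name" and its "arguments", one argument or row to a line. servo_tool: Moves the arm, as the interface text tells. Its arguments: {"type":"object","properties":{"commands":{"type":"array","items":{"type":"number"}},"grip_force":{"type":"number"}},"required":["commands"]}

```bash
mkdir -p pics; ls; python3 - <<'E'
from station import monitor, viewer
import cv2,numpy as np
o=monitor.get_obs();print({k:np.round(v,3) for k,v in o.items()})
for n in ["top","side"]:
    d=viewer.get_image(n);cv2.imwrite(f"pics/{n}0.png",d["frame"][:,:,::-1]);np.savez(f"{n}0.npz",**d)
    print(n,d["camera_matrix"].round(1).tolist(),d["cam_to_world"].round(3).tolist())
E
```

```text
pics
{'t': np.float64(0.0), 'q': array([-1.225,  0.053,  1.614,  0.   ,  1.476, -0.119]), 'dq': array([-0.001,  0.   ,  0.   , -0.   ,  0.   ,  0.   ]), 'effort': array([-3.0000e-03, -3.9369e+01, -3.7017e+01, -0.0000e+00,  7.0000e-03,
        0.0000e+00]), 'tool_pos': array([ 0.28 , -0.558,  0.23 ]), 'tool_rot': array([-0.465,  1.965, -1.961]), 'contact_force': array([ 0.324, -0.012,  0.902]), 'wrist_torque': array([0.015, 0.019, 0.031]), 'opening': np.float64(0.085)}
top [[408.7, 0.0, 262.0], [0.0, 408.7, 188.5], [0.0, 0.0, 1.0]] [[0.021, -0.995, 0.099, 0.509], [-1.0, -0.022, -0.002, 0.003], [0.004, -0.099, -0.995, 1.006], [0.0, 0.0, 0.0, 1.0]]
side [[448.6, 0.0, 251.1], [0.0, 448.6, 187.6], [0.0, 0.0, 1.0]] [[0.993, -0.052, 0.106, 0.517], [-0.117, -0.565, 0.817, -0.685], [0.018, -0.823, -0.567, 0.58], [0.0, 0.0, 0.0, 1.0]]
```

View pics/top0.png

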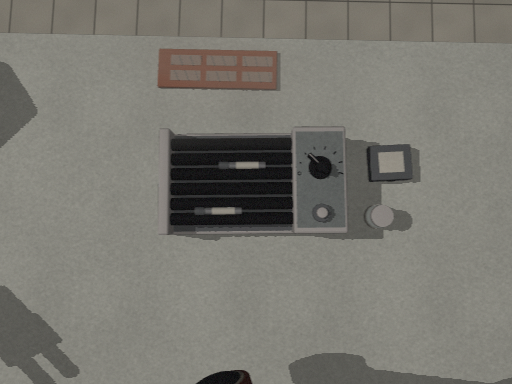

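View pics/side0.png

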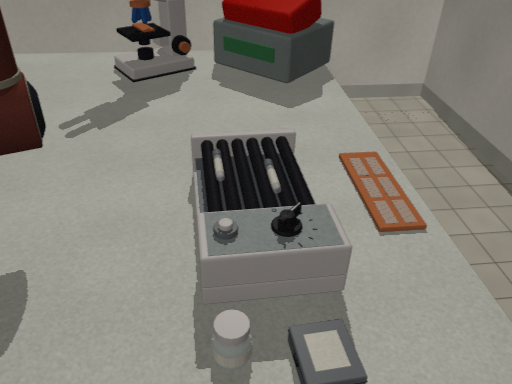

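```bash
python3 - <<'E'
import cv2
a=cv2.imread("pics/top0.png")[120:245,280:430];cv2.imwrite("pics/topc.png",cv2.resize(a,None,fx=5,fy=4.8,interpolation=3)[:600])
a=cv2.imread("pics/side0.png")[190:270,190:350];cv2.imwrite("pics/sidec.png",cv2.resize(a,None,fx=5,fy=5,interpolation=3))
E
```

```text
(no output)
```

View pics/topc.png

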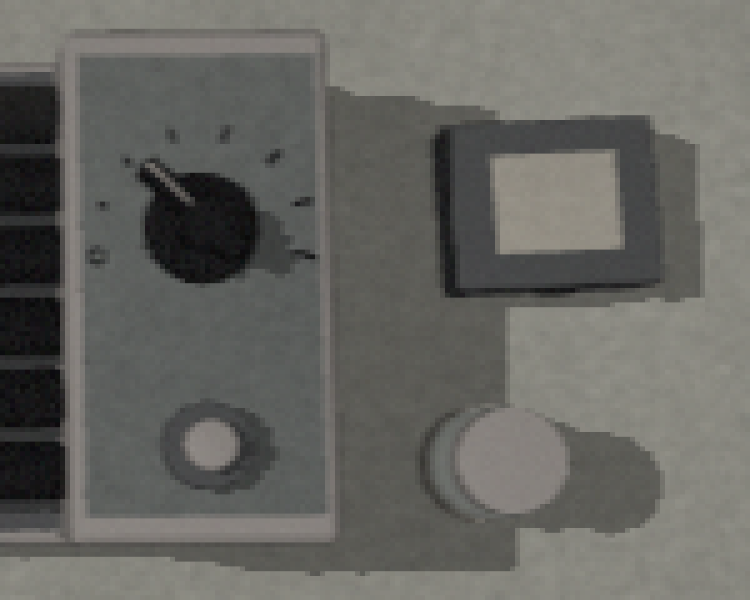

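View pics/sidec.png

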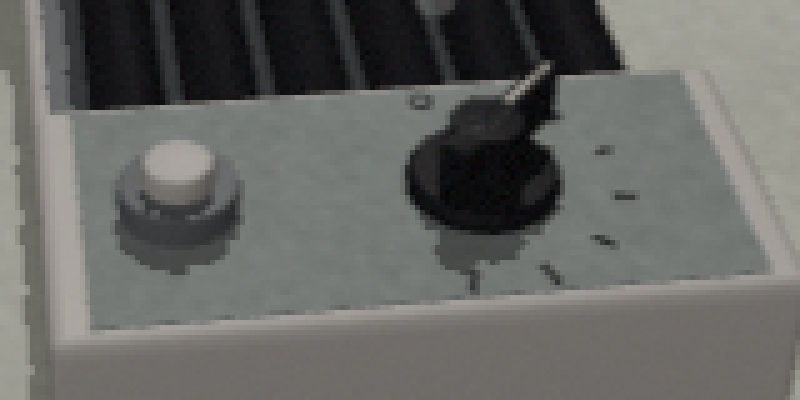

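```bash
cat > h.py <<'E'
import numpy as np
def ray(d,u,v,z):
    K=d["camera_matrix"];T=d["cam_to_world"]
    r=T[:3,:3]@np.linalg.solve(K,[u,v,1.]);o=T[:3,3]
    return o+r*(z-o[2])/r[2]
def dep(d,u,v):
    K=d["camera_matrix"];T=d["cam_to_world"];z=d["depth"][int(round(v)),int(round(u))]
    return T[:3,:3]@(np.linalg.solve(K,[u,v,1.])*z)+T[:3,3]
E
python3 - <<'E'
from h import *
from scipy.optimize import least_squares
t=np.load("top0.npz");s=np.load("side0.npz")
T=lambda x,y:(280+x/5-.4,120+y/4.8-.4)
S=lambda x,y:(190+x/5-.4,190+y/5-.4)
print("panel z",dep(t,*T(150,330)),dep(s,*S(330,230)))
mk=[(97,256),(103,206),(126,161),(172,135),(225,133),(274,156),(303,202),(305,255)]
P=np.array([ray(t,*T(*m),.11)[:2] for m in mk])
ang=np.radians(105-30*np.arange(8))
L=lambda p:np.array([47]+[42+p*0+1.5+ .75*i for i in range(1,8)])/1000
def f(p):
    a=ang+p[2];r=L(0)+np.r_[0,np.ones(7)*p[3]]
    return (P-(p[:2]+np.c_[r*np.cos(a),r*np.sin(a)])).ravel()
r=least_squares(f,[.5,-.13,0,0],x_scale=[.1,.1,.1,.01]);print("hub,yaw top",r.x,np.degrees(r.x[2]),"res mm",(r.fun*1e3).round(1))
ms=[((421,101),0),((604,150),4-1),((626,196),4),((604,240),5),((551,272),6),((474,281),7)]
print("btn top",ray(t,*T(211,444),.131),"collar",ray(t,*T(213,448),.122),dep(t,*T(211,444)))
print("btn side",ray(s,*S(180,155),.131),dep(s,*S(180,155)))
print("skirt ctr top",ray(t,*T(202,229),.118), "side",ray(s,*S(483,187),.118))
print("tip top",ray(t,*T(150,163),.138),"side",ray(s,*S(548,66),.138))
for m,i in ms: print(i,ray(s,*S(*m),.11).round(4),P[i].round(4))
for c in [(65,30),(327,30),(65,540),(335,540)]: print(ray(t,*T(*c),.11).round(3))
print("jar",ray(t,*T(512,460),.068),"box",ray(t,*T(550,205),.034))
E
```

```text
panel z [ 0.60018657 -0.10330613  0.11048921] [ 0.59634121 -0.1450507   0.11148439]
hub,yaw top [ 6.47617320e-01 -1.24865625e-01  2.76821098e-02 -5.59705577e-05] 1.586068060298575 res mm [-0.2  0.2 -0.5 -0.1  0.2  0.3 -0.1 -0.5  0.  -0.2  0.6 -0.5 -0.1  0.1
  0.2  0.6]
btn top [ 0.54756875 -0.12748479  0.131     ] collar [ 0.54618554 -0.12970695  0.122     ] [ 0.54754025 -0.1273887   0.1316431 ]
btn side [ 0.55005364 -0.12680215  0.131     ] [ 0.55000622 -0.12760661  0.13164708]
skirt ctr top [ 0.64635162 -0.12480423  0.118     ] side [ 0.64706116 -0.13631067  0.118     ]
tip top [ 0.67267645 -0.09929861  0.138     ] side [ 0.67436371 -0.10012814  0.138     ]
0 [ 0.6364 -0.079   0.11  ] [ 0.634  -0.0796]
3 [ 0.6934 -0.1115  0.11  ] [ 0.6913 -0.1123]
4 [ 0.6952 -0.1358  0.11  ] [ 0.6928 -0.1359]
5 [ 0.683  -0.1566  0.11  ] [ 0.6825 -0.1578]
6 [ 0.663  -0.1699  0.11  ] [ 0.6612 -0.1707]
7 [ 0.6382 -0.1717  0.11  ] [ 0.6365 -0.1717]
[ 0.74  -0.064  0.11 ]
[ 0.743 -0.181  0.11 ]
[ 0.504 -0.067  0.11 ]
[ 0.506 -0.185  0.11 ]
jar [ 0.54567487 -0.27511318  0.068     ] box [ 0.67519233 -0.3045143   0.034     ]
```

```bash
cat >> h.py <<'E'
from scipy.spatial.transform import Rotation as R
HUB=np.array([.648,-.1247]);BTN=np.array([.549,-.1272]);YAW=np.radians(1.7)
def st(o=None):
    from station import monitor
    o=o or monitor.get_obs()
    M=R.from_rotvec(o["tool_rot"]).as_matrix();p=np.array(o["tool_pos"])
    print("t",round(float(o["t"]),2),"p",p.round(4),"F",np.array(o["contact_force"]).round(1),"op",round(float(o["opening"]),4),"q6",round(float(o["q"][5]),2))
    print("zdir deg",np.degrees(np.arctan2(M[1,2],M[0,2])).round(2),"xdir",np.degrees(np.arctan2(M[1,0],M[0,0])).round(2),"y",M[:,1].round(4))
    return p,M
def togo(target,zdir=None):
    p,M=st()
    print("shift tool cm",(M.T@(np.array(target)-p)*100).round(2))
    if zdir is not None:
        c=np.degrees(np.arctan2(M[1,2],M[0,2]))
        d=np.radians((c-zdir+180)%360-180); print("ry needed",round(d,3))
def bar():
    "finger centre in knob polar frame"
    p,M=st();v=p[:2]-HUB;print("finger r mm",np.hypot(*v)*1e3,"ang",np.degrees(np.arctan2(v[1],v[0])))
E
python3 -c "
from h import *
togo([.6476,-.0858,.23],136.6)"
```

```text
t 0.1 p [ 0.28   -0.5582  0.2302] F [-0.7 -0.9  0.2] op 0.0855 q6 -0.12
zdir deg -63.37 xdir -153.37 y [-6.0e-04  1.8e-03 -1.0e+00]
shift tool cm [-54.04   0.08 -25.74]
ry needed 2.793
```

>>> {"name": "servo_tool", "arguments": {
  "commands": [0, 0, 0, -4, 0, -1.9, 0, 0, 0, 0, -4, 0, -1.9, 0, 0, 0, 0, -4, 0, -1.9, 0, 0, 0, 0, -4, 0, -1.9, 0, 0, 0, 0, -4, 0, -1.9, 0, 0, 0, 0, -4, 0, -1.9, 0, 0, 0, 0, -4, 0, -1.9, 0, 0, 0, 0, -4, 0, -1.9, 0, 0, 0, 0, -4, 0, -1.9, 0, 0, 0, 0, -4, 0, -1.9, 0, 0, 0, 0, -4, 0, -1.9, 0, 0, 0, 0, -4, 0, -1.9, 0, 0, 0, 0, 0, 0, 0, 0],
  "grip_force": 20
}}

```text
t: 1.4
tool_pos: [0.616, -0.122, 0.2228]
tool_rot: [-0.466, 1.979, -1.958]
contact_force: [0.0, -0.4, 0.2]
opening: 0.0
```

```bash
python3 -c "
from h import *
togo([.6476,-.0858,.20],-43.4)"
```

```text
t 1.4 p [ 0.616  -0.122   0.2228] F [ 0.  -0.4  0.2] op 0.0 q6 0.79
zdir deg -63.69 xdir -153.69 y [-0.0079  0.0088 -0.9999]
shift tool cm [-4.44  2.29 -1.83]
ry needed -0.354
```

```bash
cat >> h.py <<'E'
def go(target,zdir):
    p,M=st();a=np.radians(zdir);z=np.array([np.cos(a),np.sin(a),0]);y=np.array([0,0,-1.]);D=np.c_[np.cross(y,z),y,z]
    print("rot",R.from_matrix(M.T@D).as_rotvec().round(3),"shift cm (tool now)",(M.T@(np.array(target)-p)*100).round(2),"shift in final frame",(D.T@(np.array(target)-p)*100).round(2))
E
python3 -c "
from h import *
go([.6476,-.0858,.20],-43.4)"
```

```text
t 1.4 p [ 0.616  -0.122   0.2228] F [ 0.  -0.4  0.2] op 0.0 q6 0.79
zdir deg -63.69 xdir -153.69 y [-0.0079  0.0088 -0.9999]
rot [ 0.012 -0.354  0.001] shift cm (tool now) [-4.44  2.29 -1.83] shift in final frame [-4.8   2.28 -0.2 ]
```

>>> {"name": "servo_tool", "arguments": {
  "commands": [0, -0.12, 0, -2, 0, -0.8, 0, 0, -0.12, 0, -2, 0, -0.8, 0, 0, -0.11, 0, 0, 0, 0, 0, 0, 0, 0, 0, 0, 0, 0]
}}

```text
t: 1.8
tool_pos: [0.6425, -0.086, 0.2197]
tool_rot: [-0.767, 1.75, -1.724]
contact_force: [0.2, -0.3, 0.6]
opening: -0.0003
```

```bash
python3 - <<'E'
from h import *
go([.6476,-.0858,.16],-43.4)
from station import viewer
import cv2
d=viewer.get_image("wrist");cv2.imwrite("pics/w1.png",d["frame"][:,:,::-1])
E
```

```text
t 1.8 p [ 0.6425 -0.086   0.2197] F [ 0.2 -0.3  0.6] op -0.0003 q6 0.5
zdir deg -42.77 xdir -132.77 y [-0.0133  0.009  -0.9999]
rot [0.016 0.011 0.003] shift cm (tool now) [-0.37  5.96  0.45] shift in final frame [-0.36  5.97  0.35]
```

View pics/w1.png

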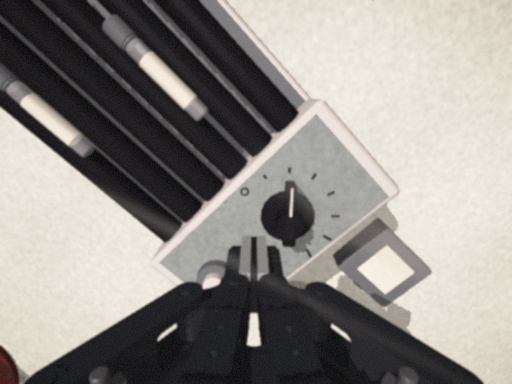

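>>> {"name": "servo_tool", "arguments": {
  "commands": [0.016, 0.01, 0.003, -0.2, 2.5, 0.2, 0, 0, 0, 0, -0.1, 2.5, 0.1, 0, 0, 0, 0, 0, 0, 0, 0]
}}

```text
t: 2.15
tool_pos: [0.646, -0.0877, 0.1692]
tool_rot: [-0.74, 1.747, -1.75]
contact_force: [-0.9, -1.1, -0.1]
opening: 0.0001
```

```bash
python3 - <<'E'
from h import *
go([.6476,-.0858,.125],-43.4)
from station import viewer
import cv2
d=viewer.get_image("wrist");cv2.imwrite("pics/w2.png",d["frame"][:,:,::-1])
d=viewer.get_image("side");cv2.imwrite("pics/s2.png",cv2.resize(d["frame"][100:300,130:390,::-1],None,fx=3,fy=3,interpolation=3))
E
```

```text
t 2.15 p [ 0.646  -0.0877  0.1692] F [-0.9 -1.1 -0.1] op 0.0001 q6 0.52
zdir deg -44.03 xdir -134.03 y [ 2.4e-03 -7.0e-04 -1.0e+00]
rot [-0.002 -0.011 -0.001] shift cm (tool now) [-0.24  4.42 -0.03] shift in final frame [-0.25  4.42 -0.02]
```

View pics/w2.png

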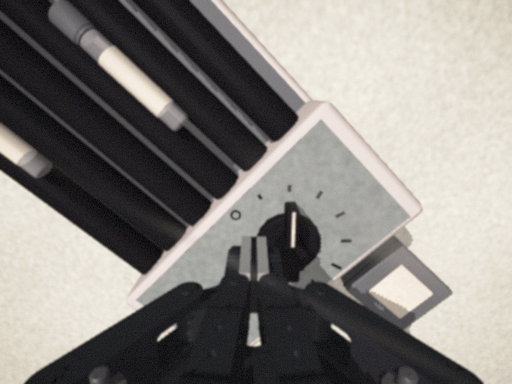

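View pics/s2.png

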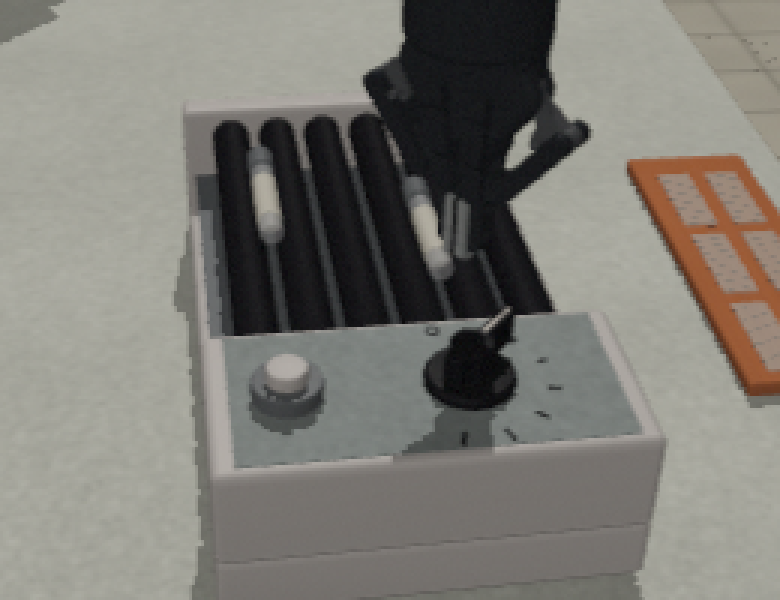

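>>> {"name": "servo_tool", "arguments": {
  "commands": [0, -0.01, 0, -0.25, 2.2, 0, 0, 0, 0, 0, 0, 2.1, 0, 0, 0, 0, 0, 0, 0, 0, 0]
}}

```text
t: 2.55
tool_pos: [0.6534, -0.0884, 0.1365]
tool_rot: [-0.731, 1.729, -1.75]
contact_force: [-0.1, -0.6, 0.2]
opening: 0.0
```

```bash
python3 - <<'E'
from h import *
go([.6476,-.0858,.124],-43.4)
from station import viewer
import cv2
d=viewer.get_image("side");cv2.imwrite("pics/s3.png",cv2.resize(d["frame"][150:270,180:350,::-1],None,fx=4.5,fy=4.5,interpolation=3))
E
```

```text
t 2.55 p [ 0.6534 -0.0884  0.1365] F [-0.1 -0.6  0.2] op 0.0 q6 0.51
zdir deg -43.63 xdir -133.62 y [ 0.018  -0.0046 -0.9998]
rot [-0.016 -0.004 -0.009] shift cm (tool now) [ 0.22  1.24 -0.61] shift in final frame [ 0.21  1.25 -0.59]
```

View pics/s3.png

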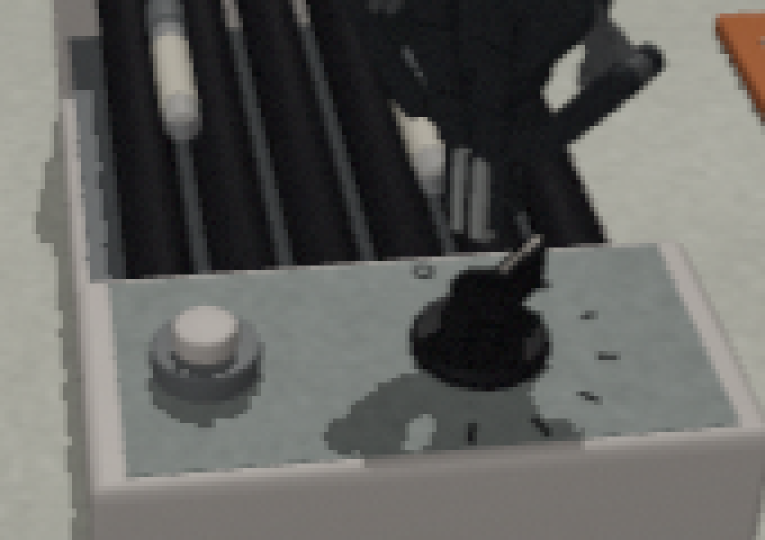

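>>> {"name": "servo_tool", "arguments": {
  "commands": [-0.008, 0, -0.004, 0.1, 0.4, -0.3, 0, -0.008, 0, -0.004, 0.1, 0.4, -0.3, 0, 0, 0, 0, 0, 0.4, 0, 0, 0, 0, 0, 0, 0, 0, 0]
}}

```text
t: 3.0
tool_pos: [0.6514, -0.0868, 0.1323]
tool_rot: [-0.736, 1.736, -1.748]
contact_force: [-0.1, -0.3, -0.5]
opening: -0.0
```

```bash
python3 - <<'E'
from h import *
go([.6476,-.0858,.124],-43.4)
E
```

```text
t 3.0 p [ 0.6514 -0.0868  0.1323] F [-0.1 -0.3 -0.5] op -0.0 q6 0.52
zdir deg -43.69 xdir -133.68 y [ 0.0111 -0.0019 -0.9999]
rot [-0.009 -0.005 -0.006] shift cm (tool now) [ 0.19  0.82 -0.35] shift in final frame [ 0.18  0.83 -0.34]
```

>>> {"name": "servo_tool", "arguments": {
  "commands": [-0.01, 0, -0.006, 0.1, 0.8, -0.3, 0, -0.008, 0, -0.004, 0.1, 0.6, -0.2, 0, 0, 0, 0, 0, 0.3, 0, 0, 0, 0, 0, 0, 0, 0, 0]
}}

```text
t: 3.4
tool_pos: [0.646, -0.0845, 0.1139]
tool_rot: [-0.755, 1.755, -1.74]
contact_force: [-0.9, -0.4, 0.3]
opening: 0.0001
```

```bash
python3 - <<'E'
from h import *
go([.6476,-.0858,.124],-43.4)
E
```

```text
t 3.4 p [ 0.646  -0.0845  0.1139] F [-0.9 -0.4  0.3] op 0.0001 q6 0.52
zdir deg -43.68 xdir -133.68 y [-0.0106  0.0037 -0.9999]
rot [ 0.01  -0.005  0.005] shift cm (tool now) [-0.01 -1.01  0.19] shift in final frame [-0.02 -1.01  0.2 ]
```

>>> {"name": "servo_tool", "arguments": {
  "commands": [0.005, 0, 0.002, 0, -0.4, 0.05, 0, 0.005, 0, 0.002, 0, -0.4, 0.05, 0, 0, 0, 0, 0, -0.2, 0, 0, 0, 0, 0, 0, 0, 0, 0, 0, 0, 0, 0, 0, 0, 0]
}}

```text
t: 3.9
tool_pos: [0.6473, -0.0854, 0.1256]
tool_rot: [-0.745, 1.743, -1.746]
contact_force: [0.3, 0.0, -0.3]
opening: -0.0001
```

```bash
python3 - <<'E'
from h import *
go([.6476,-.0858,.124],-43.4)
E
```

```text
t 3.9 p [ 0.6473 -0.0854  0.1256] F [ 0.3  0.  -0.3] op -0.0001 q6 0.52
zdir deg -43.68 xdir -133.68 y [ 0.0016 -0.001  -1.    ]
rot [-0.002 -0.005 -0.   ] shift cm (tool now) [0.01 0.16 0.04] shift in final frame [0.01 0.16 0.05]
```

>>> {"name": "servo_tool", "arguments": {
  "commands": [0, 0, 0, 0, 0, 0.25, 0, 0, 0, 0, 0, 0, 0.25, 0, 0, 0, 0, 0, 0, 0.25, 0, 0, 0, 0, 0, 0, 0.25, 0, 0, 0, 0, 0, 0, 0, 0]
}}

```text
t: 4.4
tool_pos: [0.6549, -0.0925, 0.1257]
tool_rot: [-0.746, 1.745, -1.745]
contact_force: [-1.0, 1.8, 1.9]
opening: -0.0
```

```bash
cat >> h.py <<'E'
def kn(deg):
    "finger offset in knob frame for pointer at deg world: radial, ccw-tangential mm"
    p,M=st();v=(p[:2]-HUB)*1e3;a=np.radians(deg)
    print("radial",(v@[np.cos(a),np.sin(a)]).round(1),"tang",(v@[-np.sin(a),np.cos(a)]).round(1))
E
python3 - <<'E'
from h import *
kn(46.6)
from station import viewer
import cv2
d=viewer.get_image("wrist");cv2.imwrite("pics/w4.png",cv2.resize(d["frame"][150:320,170:380,::-1],None,fx=3.5,fy=3.5,interpolation=3))
E
```

```text
t 4.4 p [ 0.6549 -0.0925  0.1257] F [-1.   1.8  1.9] op -0.0 q6 0.51
zdir deg -43.69 xdir -133.69 y [ 6.e-04  3.e-04 -1.e+00]
radial 28.2 tang 17.1
```

View pics/w4.png

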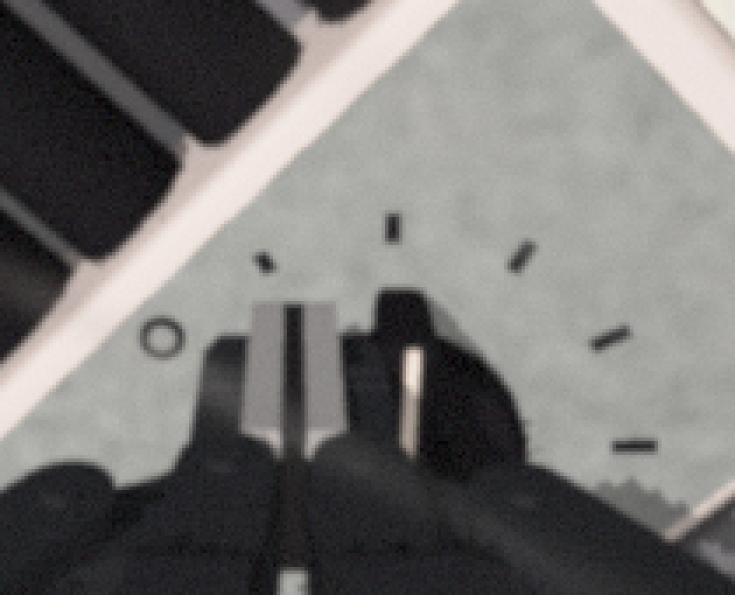

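>>> {"name": "servo_tool", "arguments": {
  "commands": [0, 0.05, 0, -0.08, 0, 0.16, 0, 0, 0.05, 0, -0.08, 0, 0.16, 0, 0, 0.05, 0, -0.08, 0, 0.16, 0, 0, 0.05, 0, -0.08, 0, 0.16, 0, 0, 0.05, 0, -0.08, 0, 0.16, 0, 0, 0.05, 0, -0.08, 0, 0.16, 0]
}}

```text
t: 5.05
tool_pos: [0.6638, -0.0951, 0.1256]
tool_rot: [-0.496, 1.947, -1.94]
contact_force: [0.2, 0.9, 0.9]
opening: 0.0
```

```bash
cat >> h.py <<'E'
def kt():
    "in tool-aligned knob frame"
    p,M=st();v=(HUB-p[:2])*1e3
    print("hub in tool x (radial)",(v@M[:2,0]).round(1),"tool z (tang)",(v@M[:2,2]).round(1),"pointer if aligned",(np.degrees(np.arctan2(M[1,2],M[0,2]))+90).round(1),"want step5",-45+1.7)
def look(n):
    from station import viewer
    import cv2
    d=viewer.get_image("wrist");cv2.imwrite(f"pics/{n}.png",cv2.resize(d["frame"][150:320,170:380,::-1],None,fx=3,fy=3,interpolation=3))
E
python3 -c "
from h import *
kt();look('w5')"
```

```text
t 5.05 p [ 0.6638 -0.0951  0.1256] F [0.2 0.9 0.9] op 0.0 q6 0.82
zdir deg -61.49 xdir -151.49 y [-0.0025  0.0029 -1.    ]
hub in tool x (radial) 28.0 tool z (tang) 18.4 pointer if aligned 28.5 want step5 -43.3
```

View pics/w5.png

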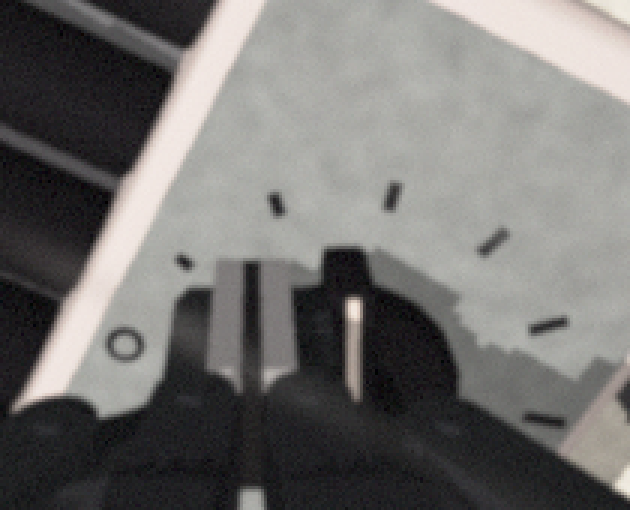

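>>> {"name": "servo_tool", "arguments": {
  "commands": [0, 0.05, 0, -0.09, 0, 0.16, 0, 0, 0.05, 0, -0.09, 0, 0.16, 0, 0, 0.05, 0, -0.09, 0, 0.16, 0, 0, 0.05, 0, -0.09, 0, 0.16, 0, 0, 0.05, 0, -0.09, 0, 0.16, 0, 0, 0.05, 0, -0.09, 0, 0.16, 0, 0, 0.05, 0, -0.09, 0, 0.16, 0, 0, 0.05, 0, -0.09, 0, 0.16, 0]
}}

```text
t: 5.9
tool_pos: [0.6745, -0.1039, 0.1251]
tool_rot: [-0.1, 2.183, -2.172]
contact_force: [-0.6, 0.8, 1.2]
opening: -0.0001
```

```bash
python3 -c "
from h import *
kt();look('w6')"
```

```text
t 5.9 p [ 0.6745 -0.1039  0.1251] F [-0.6  0.8  1.2] op -0.0001 q6 1.22
zdir deg -84.94 xdir -174.94 y [-0.0038  0.0049 -1.    ]
hub in tool x (radial) 28.2 tool z (tang) 18.4 pointer if aligned 5.1 want step5 -43.3
```

View pics/w6.png

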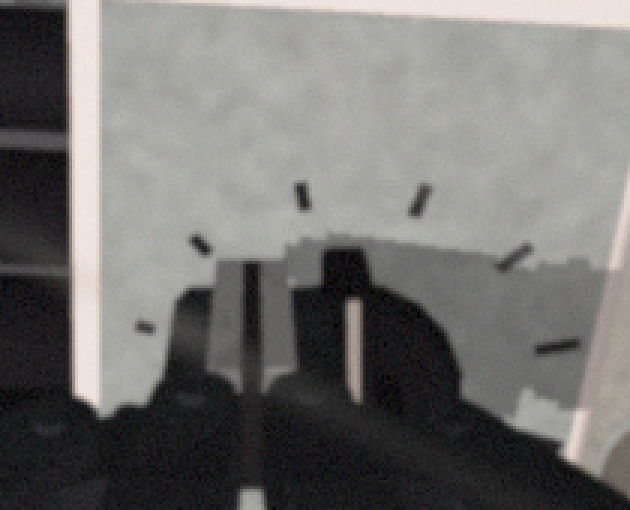

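>>> {"name": "servo_tool", "arguments": {
  "commands": [0, 0.05, 0, -0.09, 0, 0.16, 0, 0, 0.05, 0, -0.09, 0, 0.16, 0, 0, 0.05, 0, -0.09, 0, 0.16, 0, 0, 0.05, 0, -0.09, 0, 0.16, 0, 0, 0.05, 0, -0.09, 0, 0.16, 0, 0, 0.05, 0, -0.09, 0, 0.16, 0, 0, 0.05, 0, -0.09, 0, 0.16, 0, 0, 0.05, 0, -0.09, 0, 0.16, 0]
}}

```text
t: 6.75
tool_pos: [0.681, -0.1171, 0.1244]
tool_rot: [-0.323, -2.055, 2.046]
contact_force: [-0.5, 2.3, 1.2]
opening: -0.0001
```

```bash
python3 -c "
from h import *
kt();look('w7')"
```

```text
t 6.75 p [ 0.681  -0.1171  0.1244] F [-0.5  2.3  1.2] op -0.0001 q6 1.61
zdir deg -108.05 xdir 161.95 y [-0.0022  0.0049 -1.    ]
hub in tool x (radial) 29.0 tool z (tang) 17.4 pointer if aligned -18.0 want step5 -43.3
```

View pics/w7.png

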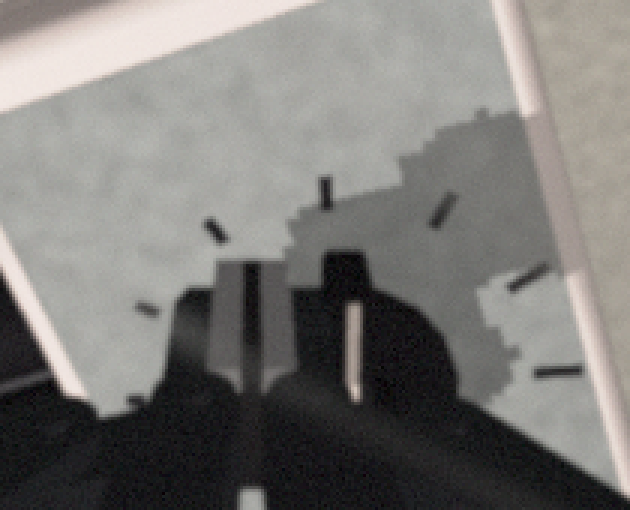

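>>> {"name": "servo_tool", "arguments": {
  "commands": [0, 0.05, 0, -0.09, 0, 0.16, 0, 0, 0.05, 0, -0.09, 0, 0.16, 0, 0, 0.05, 0, -0.09, 0, 0.16, 0, 0, 0.05, 0, -0.09, 0, 0.16, 0, 0, 0.05, 0, -0.09, 0, 0.15, 0, 0, 0.03, 0, -0.06, 0, 0.09, 0, 0, 0, 0, 0, 0, 0, 0]
}}

```text
t: 7.5
tool_pos: [0.6823, -0.1268, 0.1242]
tool_rot: [-0.573, -1.888, 1.879]
contact_force: [0.0, 0.1, 0.5]
opening: -0.0001
```

```bash
python3 -c "
from h import *
kt();look('w8')"
```

```text
t 7.5 p [ 0.6823 -0.1268  0.1242] F [0.  0.1 0.5] op -0.0001 q6 1.87
zdir deg -123.94 xdir 146.06 y [-6.0e-04  4.7e-03 -1.0e+00]
hub in tool x (radial) 29.7 tool z (tang) 17.4 pointer if aligned -33.9 want step5 -43.3
```

View pics/w8.png

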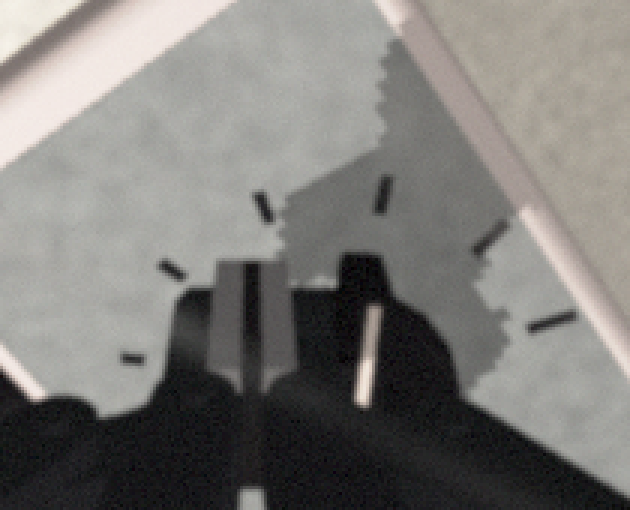

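>>> {"name": "servo_tool", "arguments": {
  "commands": [0, 0, 0, 0, 0, -0.3, 0, 0, 0, 0, 0, 0, -0.4, 0, 0, 0, 0, 0, 0, -0.4, 0, 0, 0, 0, 0, -2, -0.2, 0, 0, 0, 0, 0, -2.5, 0, 0, 0, 0, 0, 0, -2.5, 0, 0, 0, 0, 0, 0, 0, 0, 0]
}}

```text
t: 8.25
tool_pos: [0.6899, -0.1137, 0.1942]
tool_rot: [-0.565, -1.89, 1.881]
contact_force: [1.3, 0.1, 0.5]
opening: 0.0
```

```bash
python3 -c "
from h import *
from station import viewer
import cv2
kt();d=viewer.get_image('wrist');np.savez('w9.npz',**d);cv2.imwrite('pics/w9.png',cv2.resize(d['frame'][100:310,170:430,::-1],None,fx=2.8,fy=2.8,interpolation=3))
go([*BTN,.16],-90)"
```

```text
t 8.25 p [ 0.6899 -0.1137  0.1942] F [1.3 0.1 0.5] op 0.0 q6 1.89
zdir deg -123.64 xdir 146.36 y [-0.0039  0.0055 -1.    ]
hub in tool x (radial) 28.8 tool z (tang) 32.4 pointer if aligned -33.6 want step5 -43.3
t 8.3 p [ 0.6889 -0.1134  0.1917] F [-0.2  1.3 -0.6] op 0.0 q6 1.89
zdir deg -123.65 xdir 146.35 y [-0.0073  0.0065 -1.    ]
rot [ 0.004 -0.587  0.009] shift cm (tool now) [10.85  3.26  8.9 ] shift in final frame [13.99  3.17  1.38]
```

View pics/w9.png

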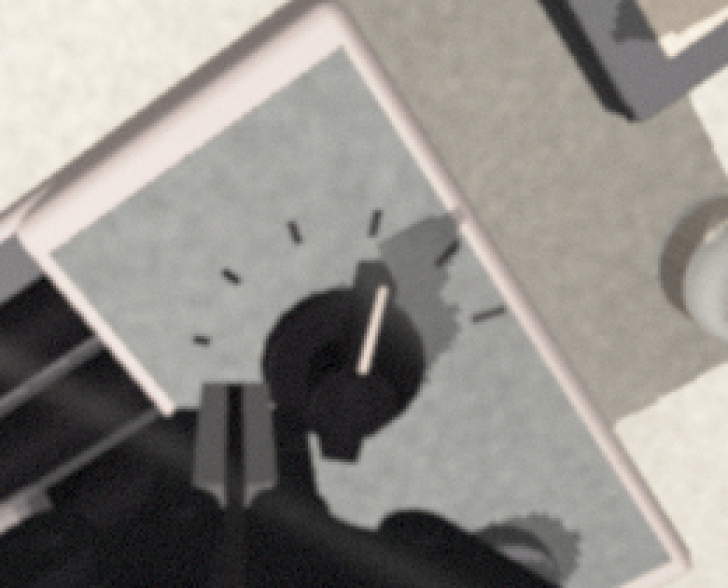

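>>> {"name": "servo_tool", "arguments": {
  "commands": [0, 0, 0.01, 2, -0.2, 1.6, 0, 0, 0, 0, 2.5, 0, 2, 0, 0, 0, 0, 2.5, 0, 2, 0, 0, 0, 0, 2.0, 0, 1.7, 0, 0, 0, 0, 1, 0, 0.8, 0, 0, 0, 0, 0, 0, 0, 0, 0, 0, 0, 0, 0, 0, 0]
}}

```text
t: 9.0
tool_pos: [0.552, -0.1229, 0.1802]
tool_rot: [-0.552, -1.885, 1.882]
contact_force: [0.0, 0.7, 0.1]
opening: -0.0002
```

```bash
python3 -c "
from h import *
from station import viewer
import cv2
go([*BTN,.15],-123.6)
d=viewer.get_image('side');cv2.imwrite('pics/s10.png',cv2.resize(d['frame'][150:290,180:350,::-1],None,fx=4,fy=4,interpolation=3))"
```

```text
t 9.0 p [ 0.552  -0.1229  0.1802] F [0.  0.7 0.1] op -0.0002 q6 1.8
zdir deg -123.5 xdir 146.5 y [-0.0144  0.0062 -0.9999]
rot [-0.003  0.002  0.015] shift cm (tool now) [-0.03  3.02  0.52] shift in final frame [0.02 3.02 0.53]
```

View pics/s10.png

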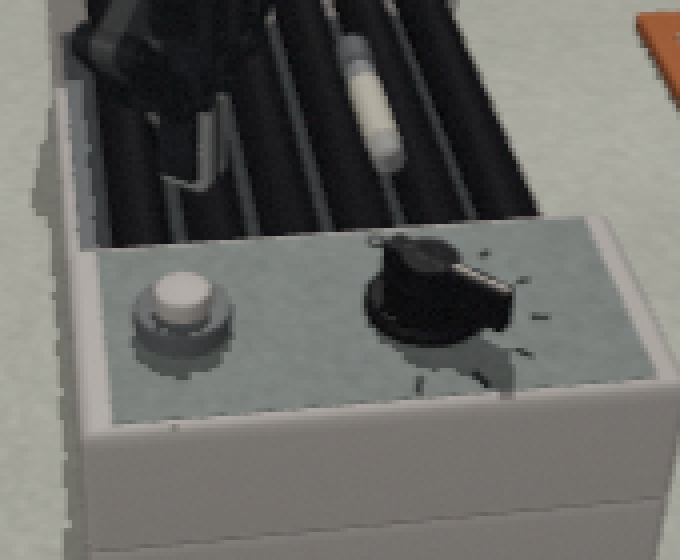

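```bash
python3 -c "
from h import *
s=np.load('side0.npz')
a=ray(s,180+508/4,150+290/4,.138);b=ray(s,180+455/4,150+265/4,.138);print(a,b,np.degrees(np.arctan2(*(a-b)[[1,0]])),np.degrees(np.arctan2(*(a[:2]-HUB)[::-1])))"
```

```text
[ 0.67593672 -0.15230983  0.138     ] [ 0.65829706 -0.13478282  0.138     ] -44.81647571104989 -44.662823804788985
```

>>> {"name": "servo_tool", "arguments": {
  "commands": [0, 0, 0.008, 0, 1, 0.25, 0, 0, 0, 0.007, 0, 1, 0.25, 0, 0, 0, 0, 0, 0.7, 0, 0, 0, 0, 0, 0, 0, 0, 0]
}}

```text
t: 9.45
tool_pos: [0.55, -0.1269, 0.149]
tool_rot: [-0.565, -1.886, 1.891]
contact_force: [-0.6, 0.6, -0.0]
opening: -0.0001
```

```bash
python3 -c "
from h import *
go([*BTN,.124],-123.6);look('w11')"
```

```text
t 9.45 p [ 0.55   -0.1269  0.149 ] F [-0.6  0.6 -0. ] op -0.0001 q6 1.8
zdir deg -123.43 xdir 146.57 y [-0.0032 -0.0018 -1.    ]
rot [-0.003  0.003  0.002] shift cm (tool now) [0.06 2.5  0.08] shift in final frame [0.07 2.5  0.08]
```

View pics/w11.png

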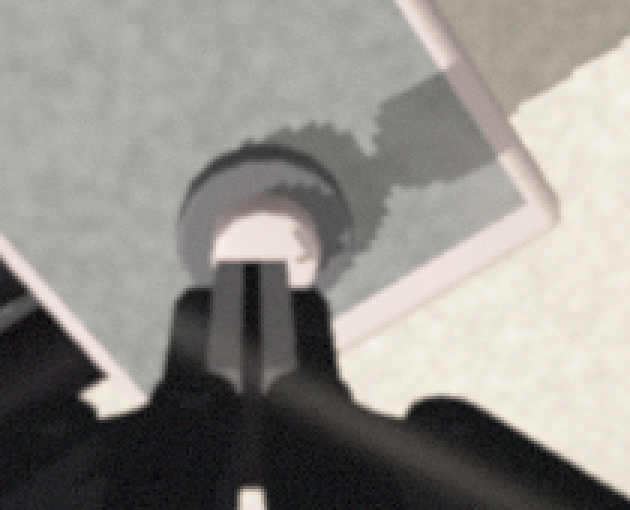

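>>> {"name": "servo_tool", "arguments": {
  "commands": [0, 0, 0, 0, 0.5, 0, 0, 0, 0, 0, 0, 0.5, 0, 0, 0, 0, 0, 0, 0.5, 0, 0, 0, 0, 0, 0, 0.4, 0, 0, 0, 0, 0, 0, 0.3, 0, 0, 0, 0, 0, 0, 0.3, 0, 0]
}}

```text
t: 10.1
tool_pos: [0.5516, -0.1273, 0.1257]
tool_rot: [-0.568, -1.887, 1.893]
contact_force: [-8.8, 3.7, 19.4]
opening: -0.0002
```

```bash
python3 -c "
from h import *
st()"
```

```text
t 10.1 p [ 0.5516 -0.1273  0.1257] F [-8.8  3.7 19.4] op -0.0002 q6 1.8
zdir deg -123.41 xdir 146.59 y [-4.0e-04 -2.8e-03 -1.0e+00]
```

>>> {"name": "servo_tool", "arguments": {
  "commands": [0, 0, 0, 0, 0.15, 0, 0, 0, 0, 0, 0, 0.1, 0, 0]
}}

```text
t: 10.3
tool_pos: [0.5516, -0.1273, 0.1261]
tool_rot: [-0.566, -1.887, 1.893]
contact_force: [-2.6, 0.4, 3.4]
opening: 0.0001
```

>>> {"name": "servo_tool", "arguments": {
  "commands": [0, 0, 0, 0, -0.5, 0, 0, 0, 0, 0, 0, -1, 0, 0, 0, 0, 0, 0, -2, 0, 0, 0, 0, 0, 0, -3, 0, 0, 0, 0, 0, 0, -3, 0, 0, 0, 0, 0, 3, -1, 0, 0, 0, 0, 0, 4, 0, 0, 0, 0, 0, 0, 4, 0, 0, 0, 0, 0, 0, 4, 0, 0, 0, 0, 0, 0, 2, 0, 0, 0, 0, 0, 0, 0, 0, 0, 0, 0, 0, 0, 0, 0, 0, 0]
}}

```text
t: 11.5
tool_pos: [0.4074, -0.0314, 0.2409]
tool_rot: [-0.58, -1.891, 1.895]
contact_force: [-0.4, 0.3, 0.2]
opening: -0.0001
```

```bash
python3 - <<'E'
from h import *
from station import viewer
import cv2
st()
d=viewer.get_image("top");cv2.imwrite("pics/t12.png",cv2.resize(d["frame"][115:245,150:430,::-1],None,fx=2.8,fy=2.8,interpolation=3));np.savez("t12.npz",**d)
d=viewer.get_image("side");cv2.imwrite("pics/s12.png",d["frame"][:,:,::-1]);np.savez("s12.npz",**d)
print("btn top",dep(d,225.6,220.6),dep(np.load("t12.npz"),322,212))
E
```

```text
t 11.5 p [ 0.4074 -0.0314  0.2409] F [-0.4  0.3  0.2] op -0.0001 q6 1.9
zdir deg -123.46 xdir 146.54 y [ 0.0097 -0.0052 -0.9999]
btn top [ 0.54995155 -0.128534    0.13239304] [ 0.54778813 -0.12789922  0.13108271]
```

View pics/t12.png

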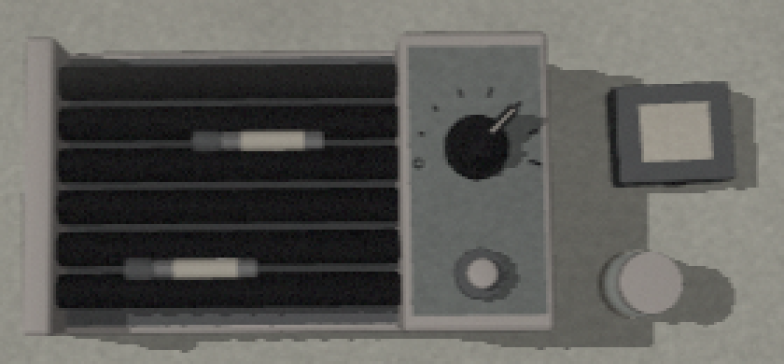

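View pics/s12.png

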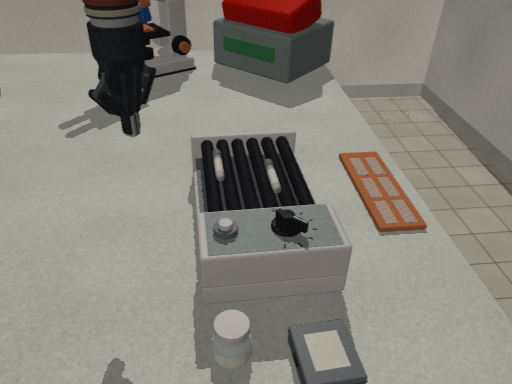

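```bash
python3 -c "
from station import ticket
print(ticket.finish_job())"
```

```text
the job is handed in; nothing more can be done
None
```

The mixer's selector is on step 5, and I pressed the start button fully down and let it come back up. The job is handed in, but it reports no verdict. The arm finished at about 11.5 s of the 64 s allowed.

- **Selector:** It started on step 2. I turned it with the shut fingertips pushing sideways on the pointer, never gripping it. Force readings between moves stayed under about 3 N. After step 5 clicked in, I measured the pointer at about -44.7° in the world frame, against an expected -43.3°. The final top picture shows the pointer covering the step 5 bar.
- **Start button:** I pressed it to a tip height of 0.1257–0.1261 m, where fully down is 0.126 m. The reading peaked at about 19 N, well above the 4 N it needs. Afterwards the button top measured 0.131 m (top camera) and 0.132 m (side camera), so it is back up.
- **Everything else:** By eye, the tubes, jar and slide box look unmoved in the final top and side pictures; I did not measure them again. The hand is clear at [0.407, -0.031, 0.241] with about zero contact force.

Nothing failed, but the two cameras disagreed by about 2 mm in places, which is within their calibration. Before touching the knob, one descent overshot by about 10 mm without contact, and I corrected it.

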